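Separate pickup covers from polishing balls on a tipping sieve

ROBOT

A 6-joint arm with a two-finger parallel gripper is mounted at the origin on the work surface. World frame = base frame: x ahead of the robot, y to its left, z up, the work surface at z = 0. Lengths are in mm, angles in degrees, forces in N, time in s.
With the tool pointing down it reaches from about 300 to 750 mm from the base axis. Payload 8.5 kg.
Tool frame: the origin (TCP) lies between the finger pads; the fingertips stand 8 mm ahead of it and the grasp point (between the pads) lies 11 mm behind it; z points along the fingers, y is the line along which they close (so a half turn about z gives the same grasp; the last joint's range is limited). The gripper opens to 88 mm and grips with 3 to 60 N. Pads are 18 mm wide; open, the fingers measure 123 mm over their backs; the gripper's body (75 mm by 187 mm) begins 45 mm behind the grasp point.
Start: joints at [-85.388, 21.807, 74.336, -0, 83.858, -12.336], TCP at [160.322, -526.096, 209.048] pointing down, gripper open.
Joint ranges: [-178.18, 178.18], [-50.72, 133.34], [12.68, 142.11], [-81.47, 261.47], [9.98, 163.14], [-165.26, 165.26]. Speed limits (degrees/s): [136.94, 136.94, 180, 180, 180, 180].

INTERFACE

Orientations are given as a 3x3 rotation matrix whose columns are the frame's x, y, z axes.
In Python, from plant import ctrl, planner, viewer, order gives the robot as it stands. The module is installed in compiled form; this text tells all that it offers. Calls block until the motion is done:
- ctrl.goto(position, orientation): joint-space move of the TCP to a pose.
- ctrl.move_straight(position, attitude=None, rate=150, until_force=None): straight line of the TCP; attitude=None keeps the orientation; rate is the mean speed in mm/s. With until_force (N) it stops when the force on the tool has changed by that much, and returns True; else False.
- ctrl.move_j(angles): joint-space move.
- ctrl.command_gripper(opening, force=None): finger opening in mm; force is the grip in N (None keeps the last); returns when the fingers have stopped.
- ctrl.dwell(seconds).
- planner.solve_ik(position, orientation): joint angles nearest the present ones, or None.
- ctrl.get_state(): the state.
- viewer.capture(name): name is "scene" or "top" or "wrist"; returns (picture, depth): 420x560x3 uint8, red, green, blue; 420x560 float32, mm along the optical axis (not along the pixel's ray), 0 where there is no reading.
- viewer.camera_params(name): a dict with "fov_y" (degrees; the focal length in pixels is half the picture's height over the tangent of half this angle, whatever the lens; pixels are square), "cx", "cy" (the principal point, pixels), "rvec" (rotation vector, rad) and "tvec" (3), from world to camera coordinates, as OpenCV has them; the wrist camera has in their place "mount" (4x4, takes a point from camera to tool coordinates, whose origin is the TCP and whose axes are the flange's). Camera axes: x right, y down, z forward; pixel columns grow to the right and rows downward; lengths in mm; the calibration is good to about 2 mm. A picture is of the moment at which its call begins: read the wrist's pose just before it. camera_params takes no time and is no camera call.
A pose or a line that the arm cannot do raises ctrl.PlanningError and nothing moves.
- order.finish_job(): hands the job in; it is judged then, once.
Trained networks look in the newest picture that a camera, given by its name, has taken for a name from the list of things; names that differ only in an ending like _2 or _b are one class to them, and where a whole thing is asked for, a point or a joint stands for the part that bears it (a point fixed in the world has none). Each returns a list of dicts, best first, with "confidence" (0 to 1); they miss things now and then, are a little off and sometimes report something else, mostly with a low value. They report only what shows in the picture. A call takes as long as a camera call. They do not tell look-alikes from the thing itself.
- viewer.recognise(camera, target): "at" ([x, y, z] in mm, in the coordinates of the camera as it stood for that picture, good to about 4 mm: the middle of the surface that is visible of it).
- viewer.place_of(camera, target): "at" ([x, y, z] in mm, in the coordinates of the camera as it stood for that picture, good to about 4 mm: a listed point, or the origin of a listed thing).
The state is a dict: "time_s": time; "joint_pos": joint angles; "dq": joint speeds; "joint_torque": joint torques, N m; "eef_pos": TCP position; "ee_rot": TCP orientation; "ft_force": force on the tool from outside, world axes, zero at the start; "wrist_torque": the same for the moment, N m; "gripper_width": finger opening in mm; "finger_force": force on a finger pad.
Only numpy, scipy, OpenCV 4.12 (cv2) and the standard library are available. Lean on these libraries where they do the work, as an engineer would, in place of code of your own. Each camera call takes 0.05 s, during which the arm holds its last target. There are 200 camera calls.

TASK

A batch of guitar pickup covers has come out of the finisher mixed with polishing balls and lies in the tipping sieve. Bring the wooden tray under the sieve's discharge lip, slide the sieve's gate fully shut, and raise the handle until every ball has dropped through the holes into the box below; then slide the gate fully open and tip all the covers over the lip into the tray. Finally lower the sieve right down again and lay all the covers on the blue bench mat, none on top of another and none standing on its end, without pushing the other things on the bench about.

Things in the scene. Friction and masses are not known exactly. Their poses are not given: they have to be found in the camera images.
- station: Fixed grey open-topped catch box, 170 (own x) x 240 (own y) x 50 mm, walls 4 mm, inner floor at z 8 mm, carrying the tipping steel sieve. Origin: centre of its underside on the bench, z up; own y points from the discharge lip (-y end) to the handle (+y end), own x the way the gate opens. Turned by up to 0.15 rad. Two cheeks at x +-88, y -132 to -98 mm, 100 mm high.
- sieve_axis (a point): Sieve's own origin, on its tilt axis (along station x; at station y -115, z 85 mm); axes as the station's at rest. Sieve, mm: floor top z 0, 6 thick; lip y -20 to 16; holes (4 rows y 16, 50, 84, 118, each 26 long; 21 wide between rods, those at rows' ends 21 or 35; rods at x 0, +-29 in rows 1, 3, +-14.5, +-43.5 in 2, 4); plain apron to 254; inside width 137, walls 35 high; gate across at y 14. Covers start on the holes, balls on the apron.
- screen (a joint): Tilt of the sieve about its axis at the lip end, rad: 0 lowered (resting, level), grows as the handle is raised, stop at 1.0. Balls start to roll at 0.2 to 0.3, covers slide from about 0.5 to 0.65. A ball wedged behind a cover can be picked out. 0.6 kg, damped: let go, it sinks to 0 by itself in about 2 s. Some 5 N at the handle raises it.
- handle (a point): Middle of the sieve's handle: round bar, 12 mm thick (15 mm rubber sleeve in the middle), 110 mm long, parallel to the tilt axis, open space 50 mm between it and the sieve's rear wall. In the sieve's frame at y 310, z 20 mm; at rest 105 mm above the bench.
- gate (a joint): Opening of the sieve's sliding gate, m: 0 fully shut (across the whole lip end), 0.142 fully open; slides along station x, stiction 1.5 N, stays where it is left. Starts part open. It is a steel plate 38 mm high; its guide sticks out of the sieve's +x side to x 215 mm.
- gate_knob (a point): Centre of the gate's upright black grip knob, 16 mm thick, 30 mm high, standing on the gate's top edge; in the sieve's frame at y 14, z 53 mm, x = -50 mm + gate opening. At rest 138 mm above the bench.
- tray_mid (a point): Centre, half-way up, of the loose shallow wooden tray with cork floor: 170 (own x) x 150 (own y) mm, 17 mm high, floor 5 mm, rim 10 mm wide, 0.3 kg; z up. It starts too far from the sieve's lip (15 mm out past the box's end wall, underside 79 mm up) to catch what drops off it. Drawn out again, its whole floor can be reached from above. Well placed it touches or nearly touches the catch box's lip-end wall, centred on it, its 170 mm side along that wall.
- mat: Blue padded bench mat, fixed, 240 (own x) x 130 (own y) x 3 mm; origin at the centre of its underside, z up.
- cover_a_mid (a point): Centre of a steel pickup cover, a hollow shell open underneath, 70 (own x) x 40 (own y) x 22 (own z) mm, walls 2.5 mm, 45 g; own z points to the closed face. Two or three of them are present; they lie closed face up at the start.
- cover_b_mid (a point): Centre of a steel pickup cover, a hollow shell open underneath, 70 (own x) x 40 (own y) x 22 (own z) mm, walls 2.5 mm, 45 g; own z points to the closed face. Two or three of them are present; they lie closed face up at the start.
- cover_c_mid (a point): Centre of a steel pickup cover, a hollow shell open underneath, 70 (own x) x 40 (own y) x 22 (own z) mm, walls 2.5 mm, 45 g; own z points to the closed face. Two or three of them are present; they lie closed face up at the start.
- ball_1_center (a point): Centre of a white ceramic polishing ball, 16 mm in diameter, 13 g; four to seven are present.
- ball_2_center (a point): Centre of a white ceramic polishing ball, 16 mm in diameter, 13 g; four to seven are present.
- ball_3_center (a point): Centre of a white ceramic polishing ball, 16 mm in diameter, 13 g; four to seven are present.
- ball_4_center (a point): Centre of a white ceramic polishing ball, 16 mm in diameter, 13 g; four to seven are present.
- ball_5_center (a point): Centre of a white ceramic polishing ball, 16 mm in diameter, 13 g; four to seven are present.
- ball_6_center (a point): Centre of a white ceramic polishing ball, 16 mm in diameter, 13 g; four to seven are present.
- ball_7_center (a point): Centre of a white ceramic polishing ball, 16 mm in diameter, 13 g; four to seven are present.
- screwdriver: Screwdriver 180 mm long, lying beyond the sieve; origin on its underside at the middle. Bystander, to be left alone.
- dust_brush: Dust brush 190 mm long, lying left of the sieve; origin on its underside at the middle. Bystander, to be left alone.
- tape_roll: Roll of blue tape, 84 mm across, 25 mm high, beyond the tray; origin centre of underside. Bystander, to be left alone.
- jar_pot: Glass pot 72 mm across, 70 mm high, behind the sieve; origin centre of underside. Bystander, to be left alone.
- polish: Small white bottle 44 mm across, 85 mm high, behind the sieve; origin centre of underside. Bystander, to be left alone.
- sand_beam: Wooden sanding beam 240 x 47 x 43 mm, beyond the mat; origin centre of underside. Bystander, to be left alone.
There are look-alikes about, which are no part of the job. Leave any purple look-alike of the part that bears cover_c_mid alone.

How it is judged:
By the outcome, as a careful person would: the job done as asked, in the order asked, and still so for the second after the job is handed in, with the robot touching nothing.
Of cover_a, cover_b, cover_c only 2 to 3 are there at a start; the rules pass over those that are not, and their reading is None.
Of ball_1, ball_2, ball_3, ball_4, ball_5, ball_6, ball_7 only 4 to 7 are there at a start; the rules pass over those that are not, and their reading is None.
At some moment in a run one of tray, cover_a, cover_b, cover_c may be knocked a few centimetres aside while the robot is not near it.
Once in a run the grip may slacken for a moment while it holds something.
It also fails if it takes over 210 s, if anything falls off the work surface, if the arm or the gripper's body presses on something with over 40 N, if the wrist force passes 120 N, or if a joint passes its speed limit or range.

## Working session

There is one attempt and no reset: what is moved stays moved. The work goes in short steps, each a Python script; the robot and the scene stay as the last script left them, time stands still between calls to the robot, and variables do not carry over. Pictures are saved under pics/ and viewed, at most 14 in all, crops included, and the job is handed in when it is done.

```bash
mkdir -p pics && cat > h.py <<'E'
import numpy as np, cv2
from plant import ctrl, planner, viewer, order
def cam(name):
    p=viewer.camera_params(name); f=210/np.tan(np.radians(p["fov_y"])/2)
    if "rvec" in p:
        R=cv2.Rodrigues(np.array(p["rvec"],float))[0]; t=np.array(p["tvec"],float).ravel()
        Rw,tw=R.T,-R.T@t
    else:
        s=ctrl.get_state(); M=np.array(p["mount"]); E=np.array(s["ee_rot"])
        Rw=E@M[:3,:3]; tw=E@M[:3,3]+np.array(s["eef_pos"])
    return f,p["cx"],p["cy"],Rw,tw
def shot(name,fn=None):
    c=cam(name); im,d=viewer.capture(name)
    if fn: cv2.imwrite("pics/"+fn,im[:,:,::-1])
    return im,d,c
def cloud(d,c):
    f,cx,cy,R,t=c; v,u=np.mgrid[:d.shape[0],:d.shape[1]]
    P=np.stack([(u-cx)/f*d,(v-cy)/f*d,d],-1)@R.T+t
    P[d<=0]=np.nan; return P
def pix(P,c):
    f,cx,cy,R,t=c; q=(np.array(P)-t)@R; return q[0]/q[2]*f+cx,q[1]/q[2]*f+cy
def find(name,target,c,fn="place_of"):
    return [(np.round(c[3]@np.array(r["at"])+c[4],1),round(r["confidence"],2),tuple(np.round(pix(c[3]@np.array(r["at"])+c[4],c)).astype(int))) for r in getattr(viewer,fn)(name,target)]
def down(yaw): # tool down; yaw (rad) = direction of finger closing line (tool y)
    y=np.array([np.cos(yaw),np.sin(yaw),0]); z=np.array([0,0,-1.]); return np.stack([np.cross(y,z),y,z],1)
def st():
    s=ctrl.get_state(); return round(s["time_s"],1),np.round(s["eef_pos"],1),np.round(s["ft_force"],1),round(s["gripper_width"],1),np.round(s["finger_force"],1)
E
python3 - <<'E'
from h import *
print(st(), np.round(ctrl.get_state()["ee_rot"],2).tolist())
for n in("scene","top"):
    im,d,c=shot(n,n+"0.png"); print(n,np.round(c[4]),np.round(c[3][:,2],2))
    for t in ["station","sieve_axis","handle","gate_knob","tray_mid","mat","cover_a_mid","ball_1_center","screwdriver","dust_brush","tape_roll","jar_pot","polish","sand_beam"]:
        print(t,[(r[0].tolist(),r[1],tuple(map(int,r[2]))) for r in find(n,t,c)])
E
```

```text
(0.0, array([ 160.3, -525.8,  208.5]), array([-0.8,  0.2, -0.8]), 88.3, np.float64(0.0)) [[0.96, 0.29, -0.0], [0.29, -0.96, 0.0], [0.0, -0.0, -1.0]]
scene [904. 552. 819.] [-0.36 -0.55 -0.75]
station [([517.5, 136.4, 0.2], 0.93, (309, 262)), ([559.3, 39.9, 140.3], 0.45, (272, 204)), ([470.8, 88.5, 97.2], 0.38, (315, 214))]
sieve_axis [([517.5, 18.1, 90.2], 0.68, (281, 206))]
handle [([510.4, 331.5, 109.3], 0.67, (377, 298)), ([491.0, 251.4, 95.3], 0.45, (356, 268))]
gate_knob [([557.1, 40.0, 138.3], 0.98, (273, 205))]
tray_mid [([546.3, -145.1, 8.9], 0.63, (238, 193)), ([712.3, 336.8, 4.4], 0.6, (291, 378)), ([511.4, 331.4, 108.6], 0.58, (377, 298))]
mat [([764.6, -116.4, 1.7], 0.42, (169, 237))]
cover_a_mid [([475.3, 88.6, 97.9], 0.72, (314, 215)), ([713.5, 338.2, 3.1], 0.5, (291, 380))]
ball_1_center [([474.1, 219.3, 96.3], 0.4, (352, 254)), ([501.7, 213.1, 92.4], 0.38, (340, 259))]
screwdriver [([700.0, 60.8, 0.9], 0.89, (226, 275)), ([519.2, 88.2, 97.8], 0.59, (298, 223)), ([475.8, 219.1, 96.0], 0.39, (351, 254))]
dust_brush [([630.0, 446.9, 4.3], 0.76, (362, 404)), ([563.6, 222.
[... 684 characters left out ...]
 196))]
tray_mid [([552.2, -145.9, 12.0], 0.56, (344, 206))]
mat [([481.6, -367.7, 0.9], 0.82, (428, 232))]
cover_a_mid [([472.4, 86.2, 94.0], 0.93, (254, 234))]
ball_1_center [([474.9, 213.4, 92.1], 0.46, (201, 234))]
screwdriver [([703.0, 59.1, -0.6], 0.69, (265, 151)), ([481.8, -364.4, 1.4], 0.55, (426, 232))]
dust_brush [([629.5, 443.0, -2.0], 0.76, (120, 179))]
tape_roll [([765.9, -112.0, 3.4], 0.62, (328, 128))]
jar_pot [([710.7, 339.5, 3.1], 0.88, (159, 149))]
polish [([773.0, 191.4, -2.1], 0.86, (216, 127)), ([532.6, 218.5, 93.8], 0.6, (199, 210)), ([479.5, -363.8, -1.0], 0.41, (426, 233))]
sand_beam [([717.6, -357.8, -2.6], 0.65, (418, 145)), ([625.4, 440.4, 1.2], 0.39, (120, 181))]
```

View pics/scene0.png

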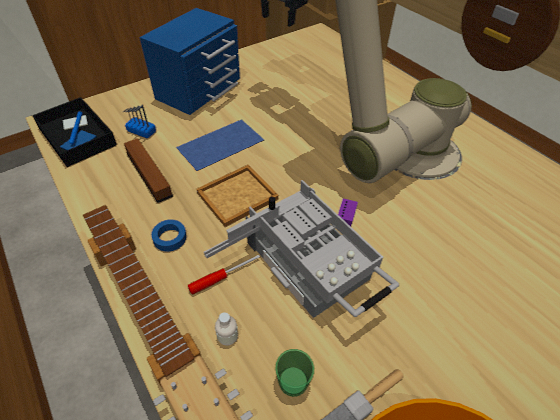

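View pics/top0.png

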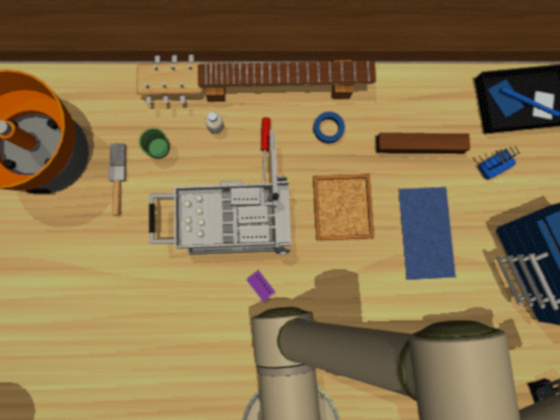

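The scene shows the sieve with three grey covers (top 245,195; 252,215; 253,235) and about seven balls on the apron. The purple look-alike lies on the bench at (260,286). The tray is at (344,206) and the mat at (427,232). Other tray/cover candidates are the dark bin (520,97) and the purple cover, and neither fits the description. Next I'll refine the poses from depth.

```bash
python3 - <<'E'
from h import *
im,d,c=shot("top"); P=cloud(d,c)
cv2.imwrite("pics/crop.png",cv2.resize(im[170:300,140:400,::-1],None,fx=3,fy=3,interpolation=cv2.INTER_CUBIC))
def rect(m,k=3):
    m=cv2.morphologyEx(m.astype(np.uint8),cv2.MORPH_OPEN,np.ones((k,k)))
    Q=P[m>0]; r=cv2.minAreaRect(Q[:,:2].astype(np.float32)); return np.round(r[0],1),np.round(r[1],1),round(r[2],2),len(Q),np.round(np.nanmedian(Q[:,2]),1)
X,Y,Z=np.moveaxis(P,-1,0)
print("tray",rect((X>430)&(X<670)&(Y>-250)&(Y<-55)&(Z>4)&(Z<30)))
hs=cv2.cvtColor(im,cv2.COLOR_RGB2HSV)
print("mat",rect((hs[...,0]>95)&(hs[...,0]<125)&(hs[...,1]>80)&(Y>-450)&(Y<-270)&(X<650)&(X>300)))
w=(Z>112)&(Z<127)&(X>400)&(X<620)&(Y>20)&(Y<300)
print("walls",rect(w,1))
# side-wall line fits
for s,(a,b) in {"lo":(420,470),"hi":(560,620)}.items():
    q=P[w&(X>a)&(X<b)&(Y>60)&(Y<250)]; 
    if len(q)>10: print(s,np.polyfit(q[:,1],q[:,0],1),len(q))
for lean in (0,20,35,45):
  for th in (0,.5,.8,1.0):
    y=310*np.cos(th)-20*np.sin(th); z=85+310*np.sin(th)+20*np.cos(th); u=np.array([-.0204,1,0])
    p=np.array([519,18,0])+u*y+[0,0,z]; L=np.radians(lean)
    zz=-u*np.sin(L)+[0,0,-np.cos(L)]; yy=u*np.cos(L)-np.array([0,0,np.sin(L)]);yy/=np.linalg.norm(yy); zz/=np.linalg.norm(zz)
    for s in(1,-1):
      R=np.stack([np.cross(s*yy,zz),s*yy,zz],1); q=planner.solve_ik(p+zz*11,R); print(lean,th,s,None if q is None else np.round(q))
E
```

```text
tray (array([ 551. , -143.5]), array([170.9, 151.3]), 1.52, 1086, np.float64(15.5))
mat (array([ 481.1, -363.5]), array([233.6, 125.3]), 2.13, 4079, np.float64(2.0))
walls (array([530.9, 147.2]), array([173.2, 255.7]), 1.01, 664, np.float64(119.6))
lo [-3.03181181e-02  4.51991173e+02] 156
hi [-2.36125452e-02  5.91250126e+02] 179
0 0 1 [ 21.  33.  75.  -0.  72. -70.]
0 0 -1 [ 21.  33.  75.  -0.  72. 110.]
0 0.5 1 [ 17.  24.  65.  -0.  91. -74.]
0 0.5 -1 [ 17.  24.  65.  -0.  91. 106.]
0 0.8 1 [ 11.  20.  61.  -0.  99. -80.]
0 0.8 -1 [ 11.  20.  61.  -0.  99. 100.]
0 1.0 1 [  6.  18.  58.  -0. 104. -86.]
0 1.0 -1 [  6.  18.  58.  -0. 104.  94.]
20 0 1 [ 29.  39.  66. -18.  85. -59.]
20 0 -1 [ 29.  39.  66. -18.  85. 121.]
20 0.5 1 [ 25.  30.  58. -18. 100. -68.]
20 0.5 -1 [ 25.  30.  58. -18. 100. 112.]
20 0.8 1 [ 20.  25.  56. -20. 105. -75.]
20 0.8 -1 [ 20.  25.  56. -20. 105. 105.]
20 1.0 1 [ 15.  22.  55. -20. 107. -81.]
20 1.0 -1 [ 15.  22.  55. -20. 107.  99.]
35 0 1 [ 34.  45.  60. -29.  95. -55.]
35 0 -1 [ 34.  45.  60. -29.  95. 125.]
35 0.5 1 [ 30.  35.  54. -32. 107. -66.]
35 0.5 -1 [ 30.  35.  54. -32. 107. 114.]
35 0.8 1 [ 25.  29.  54. -34. 110. -74.]
35 0.8 -1 [ 25.  29.  54. -34. 110. 106.]
35 1.0 1 [ 21.  25.  54. -35. 110. -80.]
35 1.0 -1 [ 21.  25.  54. -35. 110. 100.]
45 0 1 [ 36.  49.  56. -36. 102. -54.]
45 0 -1 [ 36.  49.  56. -36. 102. 126.]
45 0.5 1 [ 33.  39.  52. -40. 111. -66.]
45 0.5 -1 [ 33.  39.  52. -40. 111. 114.]
45 0.8 1 [ 28.  32.  53. -43. 112. -73.]
45 0.8 -1 [ 28.  32.  53. -43. 112. 107.]
45 1.0 1 [ 24.  28.  55. -44. 111. -79.]
45 1.0 -1 [ 24.  28.  55. -44. 111. 101.]
```

View pics/crop.png

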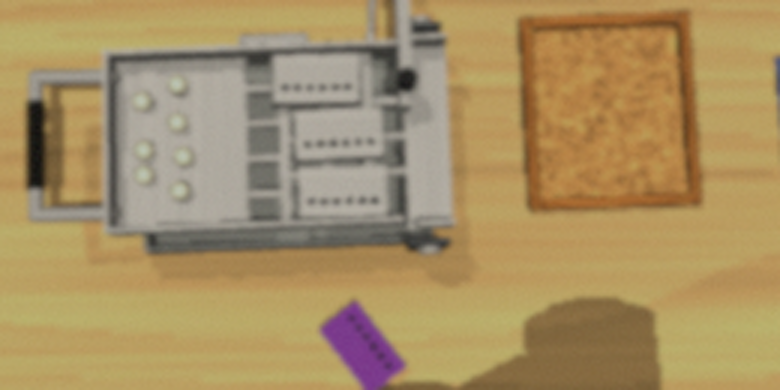

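Three grey covers, seven balls, and the gate half open; the purple one is the decoy. Now the tray.

```bash
cat >> h.py <<'E'
A=np.array([520,18,0.]); yw=0.0255
ux=np.array([np.cos(yw),np.sin(yw),0]); uy=np.array([-np.sin(yw),np.cos(yw),0])
def S(x,y,z): return A+ux*x+uy*y+[0,0,z]   # sieve-frame xy (level), world z
E
python3 - <<'E'
from h import *
R=down(yw+np.pi/2); R2=down(yw-np.pi/2)
T=np.array([551,-143.5,0]); g=T-uy*70
qs=[planner.solve_ik(g+[0,0,80],r) for r in(R,R2)]; print(np.round(qs)); 
if abs(qs[1][5])<abs(qs[0][5]): R=R2
ctrl.goto(g+[0,0,90],R); ctrl.command_gripper(40,20)
ctrl.move_straight(g+[0,0,16],rate=100,until_force=8); print(st())
ctrl.command_gripper(0,30); print(st())
goal=S(0,-80,0)-uy*70; z=ctrl.get_state()["eef_pos"][2]+1
p1=goal-uy*20; p1[2]=z; ctrl.move_straight(p1,rate=80); print(st())
p2=goal+uy*4; p2[2]=z; print(ctrl.move_straight(p2,rate=25,until_force=12),st())
ctrl.command_gripper(40); p=np.array(ctrl.get_state()["eef_pos"]); ctrl.move_straight(p+[0,0,130]-uy*30)
im,d,c=shot("top","tray1.png"); P=cloud(d,c); X,Y,Z=np.moveaxis(P,-1,0)
m=(X>400)&(X<670)&(Y>-250)&(Y<0)&(Z>10)&(Z<30); r=cv2.minAreaRect(P[m][:,:2].astype(np.float32)); print(r)
hsv=cv2.cvtColor(im,cv2.COLOR_RGB2HSV)
print(find("top","tray_mid",c))
cv2.imwrite("pics/crop1.png",cv2.resize(im[150:290,220:380,::-1],None,fx=4,fy=4,interpolation=cv2.INTER_CUBIC))
E
```

```text
[[ -33.   33.   78.   -0.   69. -124.]
 [ -33.   33.   78.   -0.   69.   56.]]
(5.1, array([ 553.1, -213.7,   16.6]), array([-1.3,  1.3, -0.4]), 40.0, np.float64(0.0))
(5.8, array([ 552.8, -213.5,   16. ]), array([1. , 0.6, 0.2]), 0.5, np.float64(0.0))
(6.8, array([ 524.6, -152.3,   17. ]), array([-0.1,  0.4, -0.9]), 0.6, np.float64(0.0))
False (8.0, array([ 523.8, -128.1,   17. ]), array([-0.9, -0.8, -0.5]), 0.6, np.float64(0.0))
((551.7597045898438, -142.810546875), (169.70608520507812, 150.4119873046875), 2.2518956661224365)
[(array([6.280e+02, 4.417e+02, 4.000e-01]), 0.66, (np.int64(120), np.int64(180)))]
```

View pics/crop1.png

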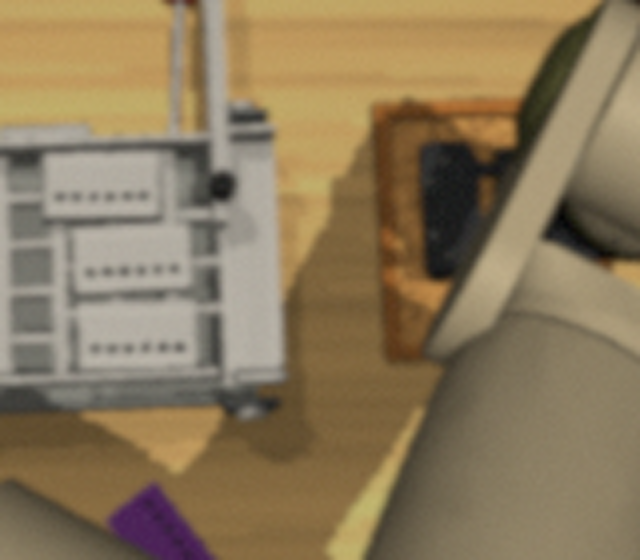

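The grasp missed: the fingers closed fully and the tray stayed put. I'll take a close look with the wrist camera.

```bash
python3 - <<'E'
from h import *
T=np.array([551.5,-143,0]); g=T-uy*70
R=np.array(ctrl.get_state()["ee_rot"])
ctrl.goto(g+[0,0,150],down(yw-np.pi/2))
im,d,c=shot("wrist","w1.png"); P=cloud(d,c)
X,Y,Z=np.moveaxis(P,-1,0)
print(pix(g+[0,0,17],c), c[3][:,2], c[4])
for x in (530,551,575):
    m=(abs(X-x)<3)&(Y>-250)&(Y<-150); o=np.argsort(-Y[m]); q=P[m][o]
    b=np.round(q[:,1]/5).astype(int); print(x,[(int(k*5),round(float(np.median(q[b==k,2])),1)) for k in np.unique(b)])
E
```

```text
(np.float64(276.6263460206266), np.float64(183.54326285818289)) [-0.26765768 -0.00645295 -0.96349246] [ 620.89800995 -212.26919797  323.9023901 ]
530 [(-250, -0.5), (-245, -0.7), (-240, -0.5), (-235, -0.4), (-230, -0.7), (-225, -0.5), (-220, 16.5), (-215, 16.4), (-210, 4.5), (-205, 4.1), (-200, 4.1), (-195, 4.4), (-190, 4.3), (-185, 4.2), (-180, 4.2), (-175, 4.2), (-170, 4.3), (-165, 3.9), (-160, 4.1), (-155, 4.5), (-150, 4.4)]
551 [(-250, -0.5), (-245, -0.6), (-240, 238.3), (-235, 196.4), (-230, -0.7), (-225, -0.7), (-220, 15.8), (-215, 16.3), (-210, 4.8), (-205, 4.3), (-200, 4.2), (-195, 194.7), (-190, 4.9), (-185, 239.4), (-180, 4.3), (-175, 4.4), (-170, 4.1), (-165, 4.5), (-160, 4.5), (-155, 4.2), (-150, 4.5)]
575 [(-250, 276.8), (-245, 276.8), (-240, 275.7), (-235, 277.4), (-230, 277.3), (-225, 277.3), (-220, 277.1), (-215, 277.1), (-210, 277.1), (-205, 276.9), (-200, 276.9), (-195, 276.7), (-190, 276.7), (-185, 274.9), (-180, 276.9), (-175, 276.9), (-170, 275.6), (-165, 266.0), (-160, 5.6), (-155, 259.1), (-150, 255.0)]
```

View pics/w1.png

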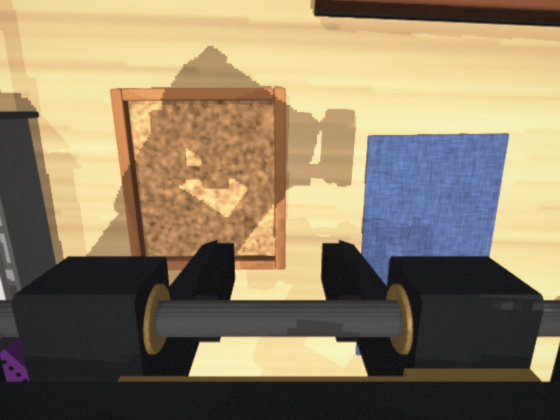

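```bash
python3 - <<'E'
from h import *
T=np.array([551.5,-145.5,0]); g=T-uy*72
Rm=down(yw-np.pi/2)
ctrl.command_gripper(0,20)
ctrl.goto(g-uy*35+[0,0,60],Rm)
print(ctrl.move_straight(g-uy*35+[0,0,2],rate=20,until_force=5),st())
ctrl.move_straight(g-uy*35+[0,0,50])
ctrl.move_straight(g+[0,0,50])
print("rim",ctrl.move_straight(g+[0,0,10],rate=20,until_force=5),st())
ctrl.move_straight(g+[0,0,50])
E
```

```text
False (14.4, array([ 554.3, -252.5,    2.1]), array([0.2, 0.5, 0.2]), 0.5, np.float64(0.0))
rim False (17.4, array([ 553.4, -217.5,   10.1]), array([0.1, 0.3, 0.3]), 0.4, np.float64(0.0))
```

```bash
python3 - <<'E'
from h import *
T=np.array([551.5,-145.5,0]); g=T-uy*72
Rm=down(yw-np.pi/2)
ctrl.goto(g-uy*40+[0,0,100],Rm); ctrl.command_gripper(40,20); 
s=ctrl.get_state(); im,d,c=shot("wrist","w2.png"); P=cloud(d,c); E=np.array(s["ee_rot"]); L=(P-s["eef_pos"])@E
m=(L[...,2]<45)&(abs(L[...,0])<30)&(abs(L[...,1])<70)
print("max z by y-bin"); 
for a in range(-70,70,10):
    k=m&(L[...,1]>=a)&(L[...,1]<a+10); print(a,k.sum(),np.round(np.percentile(L[k][:,2],[50,99,100]),1) if k.any() else "", np.round(np.median(L[k][:,0]),1) if k.any() else "")
print(np.round(s["eef_pos"],1), np.round(s["joint_pos"],1), np.round(E,3).tolist())
ctrl.command_gripper(0)
print(ctrl.move_straight(g-uy*40+[0,0,-14],rate=20,until_force=4),st())
ctrl.move_straight(g-uy*40+[0,0,60])
E
```

```text
max z by y-bin
-70 81 [-107.4 -104.8 -104.8] 25.2
-60 675 [-110.8 -107.4 -106.7] 22.8
-50 4692 [-117.1 -115.7 -115. ] 21.9
-40 6631 [-117.3  -42.1  -30.8] 21.8
-30 9913 [-110.8  -33.8  -27.7] 21.1
-20 4663 [-125.5  -33.2  -28.6] 21.9
-10 4341 [-126.7 -105.8 -104.6] 22.0
0 4357 [-126.7 -106.  -104.1] 22.0
10 4349 [-126.7 -106.   -47.6] 21.9
20 10129 [-110.5  -32.2  -28.2] 20.8
30 6842 [-117.5  -41.2  -31. ] 21.6
40 4947 [-117.5 -115.9 -115. ] 21.8
50 786 [-111.4 -107.7 -106.7] 22.6
60 248 [-109.  -105.4 -104.6] 24.4
[ 554.4 -257.4  100. ] [-36.   33.2  73.6   0.   73.2  52.5] [[1.0, 0.026, 0.0], [0.026, -1.0, 0.0], [0.0, -0.0, -1.0]]
False (25.6, array([ 554.4, -257.5,  -14. ]), array([-0.4, -0.3,  0.7]), 0.2, np.float64(0.0))
```

View pics/w2.png

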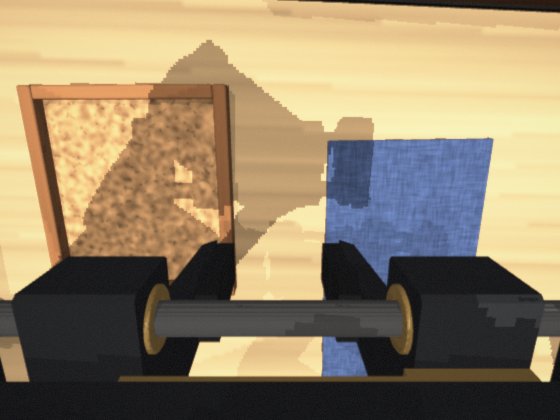

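The fingers end about 28 mm short of the stated TCP, both in the depth image and by touch, so I'll find the exact contact height.

```bash
python3 - <<'E'
from h import *
T=np.array([551.5,-145.5,0]); g=T-uy*72
p=g-uy*40
s=ctrl.get_state(); im,d,c=shot("wrist"); L=(cloud(d,c)-s["eef_pos"])@np.array(s["ee_rot"])
m=(L[...,2]<-20)&(L[...,2]>-60)&(abs(L[...,0])<40)&(abs(L[...,1])<60)
q=L[m]; t=q[q[:,2]>q[:,2].max()-6]; print("tips",np.round([t.min(0),t.max(0)],1), "all x", np.round(np.percentile(q[:,0],[1,50,99]),1))
ctrl.move_straight(p+[0,0,-10],rate=60)
print(ctrl.move_straight(p+[0,0,-45],rate=12,until_force=4),st())
ctrl.move_straight(p+[0,0,60])
E
```

```text
tips [[-10.  -12.  -33.9]
 [  9.9  12.4 -27.9]] all x [-5.6  8.   9.8]
True (29.2, array([ 554.3, -257.5,  -29.2]), array([-0.8,  0.6,  4.9]), 0.5, np.float64(2.3))
```

```bash
cat >> h.py <<'E'
def W(tip,R): return np.array(tip,float)+R[:,2]*29.0   # fingertips end 29 mm short of the TCP (measured)
def line(tip,R,**k): return ctrl.move_straight(W(tip,R),R,**k)
def go(tip,R): ctrl.goto(W(tip,R),R)
Ry=down(yw-np.pi/2)
def tips():
    s=ctrl.get_state(); return np.array(s["eef_pos"])-np.array(s["ee_rot"])[:,2]*29
E
python3 - <<'E'
from h import *
T=np.array([551.5,-145.5,0]); g=T-uy*71.5; R=Ry
go(g+[0,0,40],R); ctrl.command_gripper(40,20)
line(g+[0,0,7.5],R,rate=60,until_force=6); print(st())
ctrl.command_gripper(0,30); print(st())
goal=S(0,-80,0)-uy*71.5; p=goal-uy*20
line(p+[0,0,8.5],R,rate=80); print(st())
p=goal+uy*8; print(line(p+[0,0,8.5],R,rate=25,until_force=10),st())
ctrl.command_gripper(40); t=tips(); line(t+[0,0,60],R); go([480,-420,180],R)
im,d,c=shot("top","tray1.png"); P=cloud(d,c); X,Y,Z=np.moveaxis(P,-1,0)
m=(X>400)&(X<640)&(Y>-250)&(Y<-6)&(Z>10)&(Z<30); r=cv2.minAreaRect(P[m][:,:2].astype(np.float32)); print(r)
cv2.imwrite("pics/crop2.png",cv2.resize(im[150:290,220:380,::-1],None,fx=4,fy=4,interpolation=cv2.INTER_CUBIC))
E
```

```text
(31.7, array([ 553.4, -217.1,  -21.5]), array([ 1. , -0.6,  0.8]), 40.0, np.float64(0.0))
(32.3, array([ 553.3, -216.9,  -21.3]), array([-0.4,  1.6,  1.1]), 9.7, np.float64(30.0))
(33.3, array([ 524.5, -153.6,  -20.6]), array([ 0. ,  1. , -1.2]), 9.7, np.float64(30.0))
True (33.9, array([ 525.3, -142.2,  -20.3]), array([ 1.4, -2.3, -1.3]), 9.5, np.float64(30.0))
((523.005615234375, -74.3304443359375), (170.43927001953125, 141.3994598388672), 1.660440444946289)
```

View pics/crop2.png

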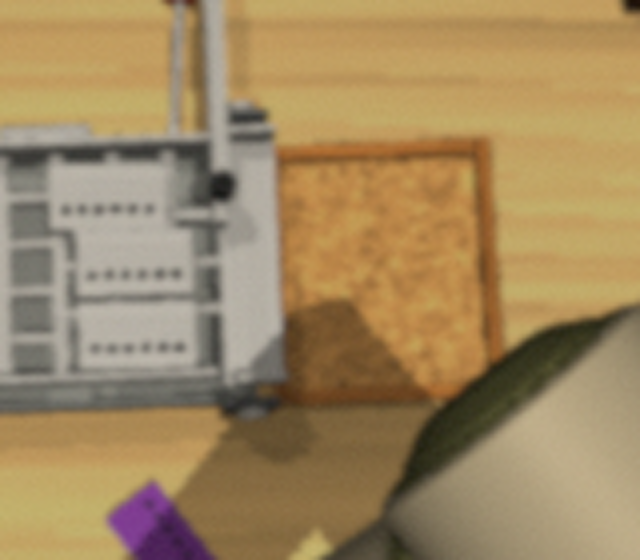

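The tray is centred under the lip, but it stopped about 8 mm short of the wall, probably on a cheek edge. I'll nudge it in with small sideways shifts.

```bash
python3 - <<'E'
from h import *
R=Ry; goal=S(0,-80,0)-uy*71.5
g=np.array([524.5,-141.8,0])
go(g+[0,0,50],R); line(g+[0,0,8],R,rate=60,until_force=6); ctrl.command_gripper(0,30); print(st())
t=tips()
for dx in (-3,3,-1.5,1.5,0):
    b=t-uy*6+ux*dx; b[2]=8.5; line(b,R,rate=40); f=b+uy*(6+16)
    print(dx,line(f,R,rate=25,until_force=12),np.round(tips(),1),np.round(ctrl.get_state()["ft_force"],1))
    if tips()[1]>t[1]+6: break
im,d,c=shot("scene","s2.png"); cv2.imwrite("pics/crop3.png",cv2.resize(im[160:260,180:340,::-1],None,fx=4.5,fy=4.5,interpolation=cv2.INTER_CUBIC))
E
```

```text
(38.9, array([ 524.7, -142.1,  -20.9]), array([ 0.9, -1.6,  0.7]), 9.6, np.float64(30.0))
-3 True [ 523.5 -141.7    9. ] [ 0.3 -2.9 -2. ]
3 True [ 526.8 -141.5    8.2] [-1.3 -3.4 -0.5]
-1.5 True [ 525.  -141.7    8.9] [ 0.8 -2.4 -0.8]
1.5 True [ 525.3 -141.3    8.2] [-2.4 -5.1 -1.2]
0 True [ 526.7 -141.4    9. ] [ 1.4 -2.6 -0.9]
```

View pics/crop3.png

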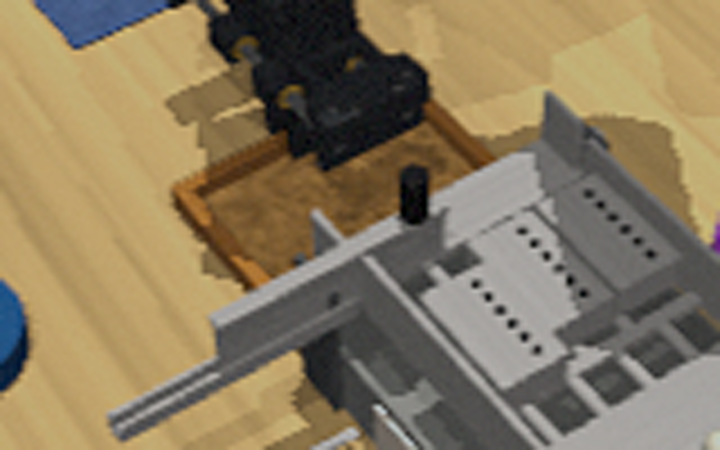

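```bash
cat >> h.py <<'E'
Rx=down(yw)
E
python3 - <<'E'
from h import *
R=Ry; t=tips(); b=t-uy*5-ux*2.8; b[2]=8.5; line(b,R,rate=40); line(b+uy*15,R,rate=25,until_force=8); print(st())
ctrl.command_gripper(40); t=tips(); line(t-uy*10+[0,0,120],R)
k=S(37,15,0)
q=[planner.solve_ik(W(k+[0,0,170],r),r) for r in (down(yw),down(yw+np.pi))]; print(np.round(q))
i=int(abs(q[1][5])<abs(q[0][5])); R=[down(yw),down(yw+np.pi)][i]; print("use",i)
go(k+[0,0,200],R); ctrl.command_gripper(44,15)
im,d,c=shot("wrist"); print(find("wrist","gate_knob",c))
print(line(k+[0,0,127],R,rate=60,until_force=6),st())
ctrl.command_gripper(0,15); print(st())
t=tips(); e=S(-56,0,0); e=t+ux*((e-t)@ux); print(line(e,R,rate=40,until_force=12),np.round(tips(),1),"sx",(tips()-A)@ux,st())
ctrl.command_gripper(40); t=tips(); line(t+[0,0,60],R)
E
```

```text
(43.6, array([ 524.7, -142.2,  -20.4]), array([ 0.9, -2. , -1.2]), 9.8, np.float64(30.0))Traceback (most recent call last):
  File "<stdin>", line 5, in <module>
    return _wrapfunc(a, 'round', decimals=decimals, out=out)
    return _wrapit(obj, method, *args, **kwds)
    conv = _array_converter(obj)
ValueError: setting an array element with a sequence. The requested array has an inhomogeneous shape after 1 dimensions. The detected shape was (2,) + inhomogeneous part.
```

```bash
python3 - <<'E'
from h import *
k=S(37,15,0)
for r in (down(yw),down(yw+np.pi)):
    q=planner.solve_ik(W(k+[0,0,170],r),r); print(q)
    if q is not None: R=r
go(k+[0,0,200],R); ctrl.command_gripper(44,15)
im,d,c=shot("wrist"); print(find("wrist","gate_knob",c))
print(line(k+[0,0,127],R,rate=60,until_force=6),st())
ctrl.command_gripper(0,15); print(st())
t=tips(); e=S(-56,0,0); e=t+ux*((e-t)@ux); print(line(e,R,rate=40,until_force=12),np.round(tips(),1),"sx",(tips()-A)@ux,st())
ctrl.command_gripper(40); t=tips(); line(t+[0,0,60],R)
E
```

```text
[-8.67470725e+00  2.58701875e+01  7.95559113e+01 -2.54444375e-14
  7.45739011e+01 -1.01357496e+01]
None
[(array([560. ,  36.9, 134.3]), 0.6, (np.int64(285), np.int64(211)))]
False (48.0, array([556.8,  33.9,  98.4]), array([-0.4,  0.2,  0.2]), 44.0, np.float64(0.0))
(48.5, array([556.7,  33.9,  98.1]), array([ 0.3, -0.5,  0.5]), 15.3, np.float64(15.0))
True [471.1  31.5 127.1] sx -48.49387211102879 (50.5, array([471.2,  31.4,  98.1]), array([1.4, 0.2, 0.4]), 15.4, np.float64(15.0))
```

Gate shut (knob sx −48.5, hit the stop). Now the handle, with the tool leaning so the lower finger supports the bar.

```bash
cat >> h.py <<'E'
Ln=np.radians(35)
zz=-uy*np.sin(Ln)-np.array([0,0,np.cos(Ln)]); yy=uy*np.cos(Ln)-np.array([0,0,np.sin(Ln)])
RH=np.stack([np.cross(-yy,zz),-yy,zz],1)
RHb=np.stack([np.cross(yy,zz),yy,zz],1)
def H(th,off=np.zeros(3)):
    return S(0,310*np.cos(th)-20*np.sin(th),85+310*np.sin(th)+20*np.cos(th))+zz*14+off
def tilt(a,b,R,off=np.zeros(3),rate=60,step=.08):
    n=max(1,int(np.ceil(abs(b-a)/step)))
    for th in np.linspace(a,b,n+1)[1:]:
        line(H(th,off),R,rate=rate)
        w=ctrl.get_state()["gripper_width"]
        if not 9<w<19: print("grip?",th,st())
E
python3 - <<'E'
from h import *
t=tips(); 
cands=[r for r in (RH,RHb) if planner.solve_ik(W(H(0)-zz*90,r),r) is not None]
s=ctrl.get_state()["joint_pos"]
R=min(cands,key=lambda r:np.abs(np.array(planner.solve_ik(W(H(0)-zz*90,r),r))-s).max()); print("RH" if R is RH else "RHb",np.round(planner.solve_ik(W(H(0)-zz*90,R),R)))
line(t+[0,0,120],np.array(ctrl.get_state()["ee_rot"]))
ctrl.goto(W(H(.35)-zz*120,R),R); ctrl.command_gripper(44,30); ctrl.goto(W(H(0)-zz*80,R),R)
print(line(H(0),R,rate=70,until_force=7),st(),np.round(tips(),1))
ctrl.command_gripper(0,35); print(st())
off=tips()-H(0); print("off",np.round(off,1))
tilt(0,.32,R,off); print(st()); ctrl.dwell(1)
tilt(.32,.42,R,off); ctrl.dwell(1.5); print(st())
im,d,c=shot("top","b1.png"); cv2.imwrite("pics/crop4.png",cv2.resize(im[150:290,140:300,::-1],None,fx=4,fy=4,interpolation=cv2.INTER_CUBIC))
E
```

```text
RHb [ 36.  44.  52. -29. 104. -57.]
False (56.0, array([512.9, 303.5,  70.1]), array([ 0.6,  0.1, -0. ]), 44.5, np.float64(0.0)) [512.4 320.2  93.9]
(56.6, array([512.7, 304.2,  69.2]), array([ 0.1,  4.9, -4. ]), 11.0, np.float64(35.0))
off [-0.   0.9 -0.5]
(58.8, array([513.4, 283.4, 166. ]), array([ 0. , 10.6, -0.3]), 10.6, np.float64(35.0))
(62.1, array([513.7, 270.8, 194.4]), array([-0.2, 13.5,  3.5]), 11.0, np.float64(35.0))
```

View pics/crop4.png

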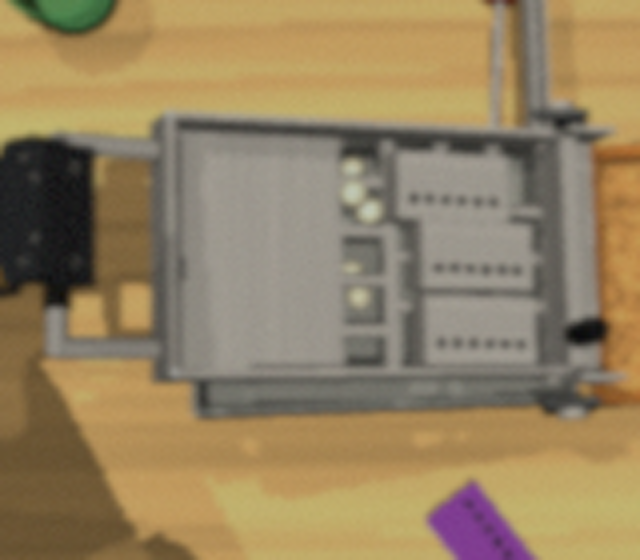

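```bash
cat >> h.py <<'E'
def balls(c,im,d):
    P=cloud(d,c); h=cv2.cvtColor(im,cv2.COLOR_RGB2HSV)
    m=((h[...,2]>170)&(P[...,0]>415)&(P[...,0]<625)&(P[...,1]>0)&(P[...,1]<300)&(h[...,1]<70)&(h[...,1]>15)).astype(np.uint8)
    n,l,s,ce=cv2.connectedComponentsWithStats(m)
    return [(np.round(ce[i]).astype(int).tolist(),int(s[i,4]),np.round(np.nanmedian(P[l==i],0)).tolist()) for i in range(1,n) if s[i,4]>=6]
E
python3 - <<'E'
from h import *
im,d,c=shot("top"); P=cloud(d,c)
for u,v in [(353,165),(352,192),(370,210),(350,268),(358,297)]:
    x,y=int(140+u/4),int(150+v/4); print((u,v),np.round(P[y,x]),im[y,x])
print(balls(c,im,d))
E
```

```text
(353, 165) [592. 156.  18.] [186 186 158]
(352, 192) [552. 144. 154.] [188 194 175]
(370, 210) [544. 136. 139.] [193 200 182]
(350, 268) [524. 158.  19.] [172 169 143]
(358, 297) [505. 152.  23.] [191 189 158]
[([228, 192], 8, [590.0, 157.0, 23.0]), ([228, 198], 19, [553.0, 145.0, 150.0]), ([232, 202], 15, [544.0, 136.0, 141.0]), ([229, 224], 8, [506.0, 152.0, 21.0])]
```

Three visible balls are already down in the box. Two are still wedged behind the +x cover (z≈150 and 141), so I'll raise it further.

```bash
python3 - <<'E'
from h import *
R=RHb; off=tips()-H(.42); print(np.round(off,1)); a=.42
for b in (.55,.66,.76):
    tilt(a,b,R,off*0,rate=50,step=.06); a=b; ctrl.dwell(.8); print(b,st())
    im,d,c=shot("top",f"b{int(b*100)}.png"); print([x for x in balls(c,im,d) if x[2][2]>50])
cv2.imwrite("pics/crop5.png",cv2.resize(im[150:290,140:300,::-1],None,fx=4,fy=4,interpolation=cv2.INTER_CUBIC))
E
```

```text
[0.  2.6 0. ]
0.55 (64.3, array([514.3, 248.6, 229.7]), array([ 0.1, 12.2,  5.3]), 10.7, np.float64(35.0))
[([231, 196], 19, [553.0, 136.0, 167.0]), ([235, 201], 15, [543.0, 128.0, 155.0])]
0.66 (66.2, array([514.8, 226.7, 256.4]), array([0.1, 8.8, 3.4]), 10.6, np.float64(35.0))
[([235, 195], 21, [553.0, 127.0, 179.0]), ([238, 201], 15, [542.0, 120.0, 168.0])]
0.76 (67.9, array([515.2, 204.7, 278.6]), array([-0.4,  7. ,  3.7]), 10.8, np.float64(35.0))
[([240, 197], 38, [550.0, 115.0, 187.0])]
```

View pics/crop5.png

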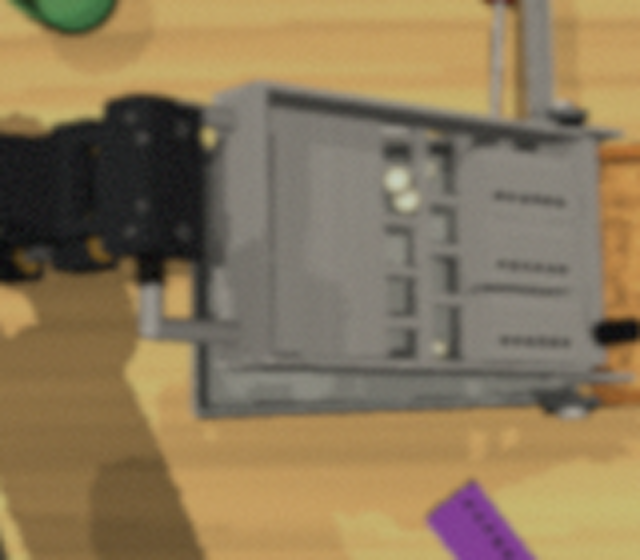

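Covers are now all at the gate. Two balls are bridging one hole, so I'll shake it a little.

```bash
python3 - <<'E'
from h import *
R=RHb; z0=np.zeros(3)
def look():
    im,d,c=shot("top"); b=[x for x in balls(c,im,d) if x[2][2]>50]; print(b,round(ctrl.get_state()["gripper_width"],1)); return im,b
tilt(.76,.92,R); ctrl.dwell(.5); im,b=look()
if b:
  for k in range(2):
    for _ in range(2):
        line(H(.84),R,rate=120); line(H(.92),R,rate=150)
    ctrl.dwell(.4); im,b=look()
    if not b: break
if b:
    tilt(.92,.3,R,rate=90,step=.12); tilt(.3,.15,R); ctrl.dwell(1); im,b=look(); tilt(.15,.45,R,rate=120,step=.15); ctrl.dwell(.8); im,b=look()
cv2.imwrite("pics/b_e.png",im[:,:,::-1]);print(st())
E
```

```text
[([210, 169], 9, [588.0, 169.0, 293.0])] 10.6
[] 10.8
(71.6, array([516.1, 166.3, 308.2]), array([-2.4,  7.1,  7.7]), 10.8, np.float64(35.0))
```

```bash
python3 - <<'E'
from h import *
R=RHb
im,d,c=shot("top"); print([ (r[0].tolist(),r[1]) for r in find("top","ball_1_center",c)])
tilt(.92,0,R,rate=110,step=.16); print(st())
ctrl.command_gripper(44); line(tips()-zz*110,R); 
im,d,c=shot("top"); print(balls(c,im,d)); print([(r[0].tolist(),r[1],r[2]) for r in find("top","ball_1_center",c)])
print([(r[0].tolist(),r[1]) for r in find("top","cover_a_mid",c)],[(r[0].tolist(),r[1]) for r in find("top","tray_mid",c)],[(r[0].tolist(),r[1]) for r in find("top","gate_knob",c)])
cv2.imwrite("pics/crop6.png",cv2.resize(im[150:290,140:380,::-1],None,fx=3.3,fy=3.3,interpolation=cv2.INTER_CUBIC))
E
```

```text
[([521.7, -73.2, 10.1], 0.64)]
(75.2, array([513. , 303.1,  70.2]), array([-0.7, -2.7, -2.4]), 10.8, np.float64(35.1))
[([230, 184], 6, [607.0, 148.0, 37.0]), ([210, 185], 15, [589.0, 190.0, 119.0]), ([184, 186], 13, [587.0, 252.0, 120.0]), ([285, 216], 289, [515.0, 10.0, 84.0]), ([259, 196], 202, [564.0, 76.0, 106.0]), ([201, 219], 1804, [512.0, 215.0, 85.0]), ([174, 204], 7, [544.0, 275.0, 120.0]), ([259, 210], 265, [529.0, 74.0, 107.0]), ([228, 218], 6, [521.0, 156.0, 22.0]), ([276, 222], 15, [498.0, 34.0, 121.0]), ([259, 221], 36, [503.0, 78.0, 106.0]), ([260, 230], 195, [482.0, 72.0, 106.0]), ([259, 239], 47, [460.0, 74.0, 106.0])]
[([523.2, -72.0, 9.2], 0.73, (np.int64(316), np.int64(217)))]
[([473.2, 68.3, 96.9], 0.94)] [([522.9, 137.9, 0.9], 0.63), ([524.5, -74.3, 13.1], 0.62), ([711.3, 342.3, 4.0], 0.36)] [([471.8, 34.3, 139.3], 0.53)]
```

View pics/crop6.png

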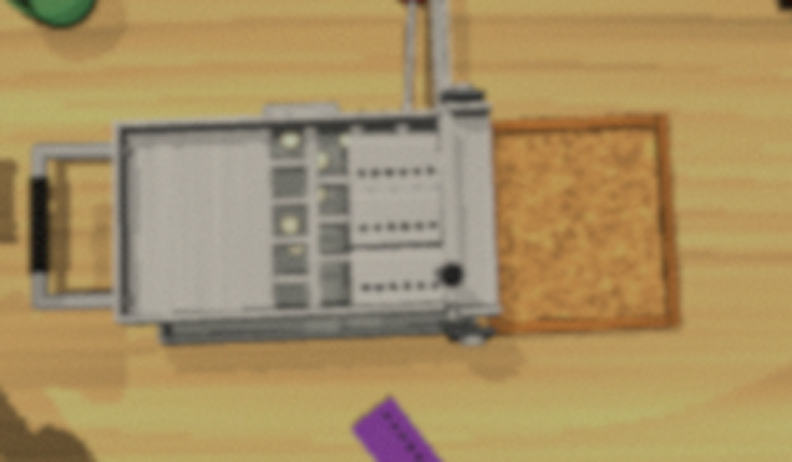

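No balls on the apron. The white spots show through the holes, and I'll confirm their depth before opening the gate.

```bash
python3 - <<'E'
from h import *
im,d,c=shot("top"); P=cloud(d,c); ok=True
for u,v in [(290,140),(322,160),(345,142),(322,193),(290,222),(295,250)]:
    x,y=int(140+u/3.3),int(150+v/3.3); q=P[y-2:y+3,x-2:x+3,2]; i=im[y-2:y+3,x-2:x+3].sum(-1); k=np.unravel_index(i.argmax(),i.shape); print((u,v),round(float(q[k]),0),i.max()); ok&=q[k]<60 or (u==345)
print(ok)
if not ok: raise SystemExit
R=down(yw); k=S(-48.5,15,0)
line(tips()+[0,0,60],RHb)
go(k+[0,0,210],R); ctrl.command_gripper(44,15); line(k+[0,0,127],R,rate=80,until_force=6)
ctrl.command_gripper(0,15); print(st())
t=tips(); print(line(t+ux*147,R,rate=60,until_force=12),"sx",(tips()-A)@ux,st())
ctrl.command_gripper(44); line(tips()+[0,0,80],R)
E
```

```text
(290, 140) 22.0 530
(322, 160) 25.0 505
(345, 142) 107.0 510
(322, 193) 87.0 491
(290, 222) 18.0 510
(295, 250) 19.0 427
False
```

Two spots are ambiguous, so I'll take a wrist view from closer.

```bash
python3 - <<'E'
from h import *
line(tips()+[0,0,80],RHb)
R=down(yw); go(S(-50,95,270),R)
im,d,c=shot("wrist","w3.png"); P=cloud(d,c); print(c[4])
hs=cv2.cvtColor(im,cv2.COLOR_RGB2HSV)
x,y=map(int,pix(S(30,90,85),c)); print(x,y)
cv2.imwrite("pics/w3c.png",im[:320,60:500,::-1].repeat(1,0)); np.save("w3.npy",P)
print([(r[0].tolist(),r[1],r[2]) for r in find("wrist","ball_1_center",c)])
E
```

```text
[464.86307189 180.55911492 415.61797774]
360 184
[([504.4, 151.5, 10.3], 0.6, (np.int64(311), np.int64(133))), ([520.8, -76.1, 8.5], 0.21, (np.int64(314), np.int64(306)))]
```

View pics/w3.png

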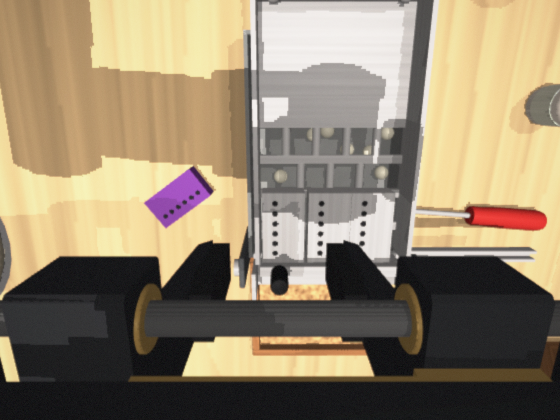

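Seven balls are visible through the holes at (281,176), (381,172), (386,132), (327,131), (311,133), (352,150) and (367,150). I'll check their heights and then open the gate.

```bash
python3 - <<'E'
from h import *
P=np.load("w3.npy"); ok=True
for u,v in [(281,176),(381,172),(386,132),(327,131),(311,133),(352,150),(367,150)]:
    q=P[v-2:v+3,u-2:u+3].reshape(-1,3); zz_=np.round(np.nanpercentile(q[:,2],[0,50,100])); print((u,v),zz_,np.round(P[v,u])); ok&=zz_[0]<45
if not ok: raise SystemExit
R=down(yw); k=S(-48.5,15,0)
go(k+[0,0,210],R); ctrl.command_gripper(44,15); line(k+[0,0,127],R,rate=80,until_force=6)
ctrl.command_gripper(0,15); print(st())
t=tips(); print(line(t+ux*147,R,rate=60,until_force=12),"sx",(tips()-A)@ux,st())
ctrl.command_gripper(44); line(tips()+[0,0,80],R)
E
```

```text
(281, 176) [21. 23. 24.] [471. 103.  24.]
(381, 172) [21. 23. 25.] [586. 110.  22.]
(386, 132) [20. 22. 24.] [587. 156.  22.]
(327, 131) [21. 23. 24.] [521. 155.  23.]
(311, 133) [20. 23. 83.] [503. 152.  23.]
(352, 150) [ 7. 21. 24.] [551. 134.  22.]
(367, 150) [19. 21. 23.] [568. 135.  22.]
(81.3, array([471.1,  31.8,  98.1]), array([-0.8,  0.1,  1.5]), 15.8, np.float64(15.0))
True sx 93.47637905009016 (83.5, array([613. ,  35.9,  98. ]), array([-1.7,  0.6,  4.7]), 14.9, np.float64(15.0))
```

Gate fully open (142 mm of travel) and all seven balls are in the box. Tip the covers out.

```bash
python3 - <<'E'
from h import *
R=RHb
def tray(im,d,c):
    P=cloud(d,c); X,Y,Z=np.moveaxis(P,-1,0); h=cv2.cvtColor(im,cv2.COLOR_RGB2HSV)
    m=(X>380)&(X<680)&(Y>-260)&(Y<-6)&(Z>10)&(Z<22)&(h[...,1]>60); r=cv2.minAreaRect(P[m][:,:2].astype(np.float32)); return r
line(tips()+[0,0,60],down(yw))
ctrl.goto(W(H(.35)-zz*120,R),R); im,d,c=shot("top"); print("tray",tray(im,d,c)); print([(r[0].tolist(),r[1]) for r in find("top","tray_mid",c)])
ctrl.goto(W(H(0)-zz*80,R),R)
line(H(0),R,rate=70,until_force=7); ctrl.command_gripper(0,35); print(st())
tilt(0,.48,R,rate=110,step=.16)
a=.48
for b in (.58,.66,.74,.82,.92):
    tilt(a,b,R,rate=50,step=.05); a=b; ctrl.dwell(.4)
    im,d,c=shot("top"); f=find("top","cover_a_mid",c); print(b,[(r[0].tolist(),r[1]) for r in f if r[1]>.3],st()[3])
ctrl.dwell(.5)
im,d,c=shot("top","d.png"); P=cloud(d,c)
cv2.imwrite("pics/crop7.png",cv2.resize(im[150:290,180:400,::-1],None,fx=3.5,fy=3.5,interpolation=cv2.INTER_CUBIC))
E
```

```text
tray ((523.3261108398438, -75.06941986083984), (172.09059143066406, 140.66734313964844), 0.9271915555000305)
[([523.6, -74.3, 11.4], 0.64)]
(89.2, array([512.7, 304.2,  69.3]), array([ 0.2,  4.8, -2.5]), 11.0, np.float64(35.0))
0.58 [] 11.0
0.66 [([479.3, -92.8, 17.5], 0.97)] 10.6
0.74 [([481.9, -90.7, 13.9], 0.92)] 11.2
0.82 [([479.1, -93.0, 16.3], 0.76)] 10.5
0.92 [([480.4, -93.6, 16.5], 0.84)] 10.5
```

View pics/crop7.png

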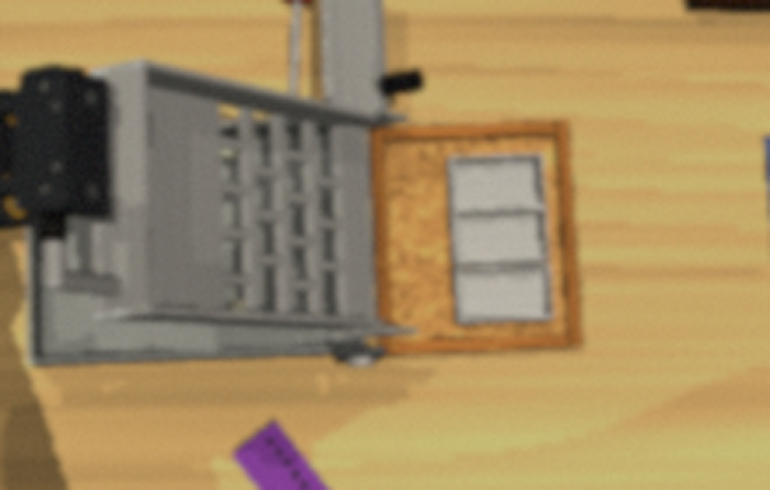

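All three covers are in the tray, side by side. Lower the sieve, let go, and draw the tray out by its side rim.

```bash
python3 - <<'E'
from h import *
R=RHb
tilt(.92,0,R,rate=120,step=.18); ctrl.command_gripper(44); line(tips()-zz*110,R); print(st())
line(tips()+[0,0,60],R)
im,d,c=shot("top"); P=cloud(d,c); X,Y,Z=np.moveaxis(P,-1,0)
h=cv2.cvtColor(im,cv2.COLOR_RGB2HSV)
m=(X>430)&(X<620)&(Y>-150)&(Y<-15)&(h[...,1]<60)&(Z<40); q=P[m]; print("covers",cv2.minAreaRect(q[:,:2].astype(np.float32)),np.nanpercentile(q[:,2],[5,50,95]))
m2=(Z>95)&(Y>260)&(X>440)&(X<590)&(Y<345); print("handle z",np.nanmedian(Z[m2]),np.nanpercentile(Z[(X>480)&(X<550)&(Y>170)&(Y<260)],50))
Rg=down(yw); g=np.array([523.5,-72,0])-ux*80-uy*(-27); print(g)
ctrl.goto(W(g+[0,0,150]-uy*30,Rg),Rg); ctrl.command_gripper(36,40); line(g+[0,0,60],Rg)
print(line(g+[0,0,8],Rg,rate=60,until_force=6),st()); ctrl.command_gripper(0,40); print(st())
line(tips()-uy*92+[0,0,.8],Rg,rate=60); print(st()); ctrl.command_gripper(30); line(tips()+[0,0,120],Rg)
go([430,100,300],down(yw))
im,d,c=shot("top"); P=cloud(d,c); X,Y,Z=np.moveaxis(P,-1,0); h=cv2.cvtColor(im,cv2.COLOR_RGB2HSV)
m=(X>400)&(X<650)&(Y>-270)&(Y<-60)&(h[...,1]<60)&(Z<40)&(Z>3); q=P[m]; print("covers",cv2.minAreaRect(q[:,:2].astype(np.float32)),np.nanpercentile(q[:,2],[5,50,95]))
print([(r[0].tolist(),r[1]) for r in find("top","cover_a_mid",c)],[(r[0].tolist(),r[1]) for r in find("top","tray_mid",c)])
cv2.imwrite("pics/crop8.png",cv2.resize(im[160:290,270:400,::-1],None,fx=4,fy=4,interpolation=cv2.INTER_CUBIC))
E
```

```text
(103.3, array([510.9, 365.9, 159.2]), array([-0.1,  0.5, -0.1]), 43.9, np.float64(0.0))
covers ((519.7871704101562, -87.06061553955078), (121.38775634765625, 69.35509490966797), 1.829548716545105) [ 3.40979968  7.85078224 27.83462275]
handle z 109.15647586648868 84.47280571360136
[442.8375832  -47.04855682   0.        ]
False (107.8, array([443. , -47.1, -20.8]), array([-1.2,  0.4, -0.4]), 36.4, np.float64(0.1))
(108.3, array([442.6, -47. , -20.9]), array([-2. , -0.1,  3.2]), 9.5, np.float64(40.0))
(110.0, array([ 445. , -138.8,  -20.1]), array([ 0.4, -0.1, -3. ]), 9.2, np.float64(40.0))
covers ((523.5267333984375, -177.96127319335938), (121.5025405883789, 70.90966033935547), 3.718442916870117) [ 4.00810776  8.03472201 27.51242939]
[([482.6, -185.0, 15.1], 0.95), ([527.1, -163.9, 12.5], 0.54), ([628.0, 443.4, 0.7], 0.33)] [([526.0, -164.5, 11.2], 0.79)]
```

View pics/crop8.png

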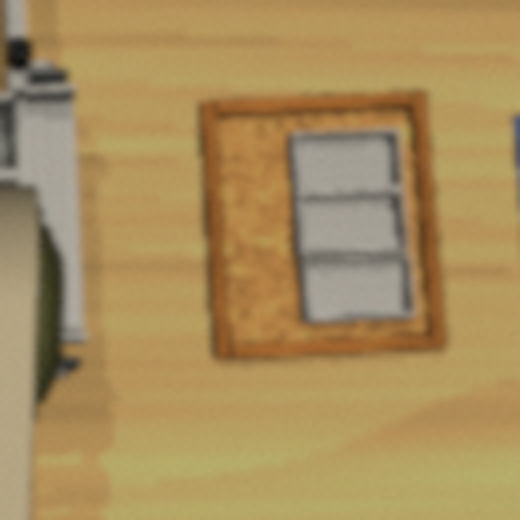

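Covers lie open side up with clear ends, and the sieve is down. I'll pick each one along its 70 mm length, starting with one and verifying it.

```bash
cat >> h.py <<'E'
def grey(y0,y1,x0=340,x1=650):
    im,d,c=shot("top"); P=cloud(d,c); X,Y,Z=np.moveaxis(P,-1,0); h=cv2.cvtColor(im,cv2.COLOR_RGB2HSV)
    m=((X>x0)&(X<x1)&(Y>y0)&(Y<y1)&(h[...,1]<60)&(Z<45)&(Z>2)).astype(np.uint8)
    m=cv2.morphologyEx(m,cv2.MORPH_CLOSE,np.ones((3,3))); n,l,s,_=cv2.connectedComponentsWithStats(m); o=[]
    for i in range(1,n):
        if s[i,4]>40:
            q=P[l==i]; q=q[np.isfinite(q[:,2])]; r=cv2.minAreaRect(q[:,:2].astype(np.float32)); o.append((np.round(r[0],1).tolist(),np.round(r[1],1).tolist(),round(r[2],1),np.round(np.percentile(q[:,2],[5,50,98])).tolist()))
    return o
def pick_place(src,a,dst,b=0.037):
    R=down(a-np.pi/2); go([*src,110],R); ctrl.command_gripper(88,20)
    print("hit",line([*src,17.5],R,rate=70,until_force=5),np.round(tips(),1))
    ctrl.command_gripper(0,20); w=ctrl.get_state()["gripper_width"]; print("w",w,st()[-1])
    line(tips()+[0,0,70],R,rate=80); w=ctrl.get_state()["gripper_width"]; print("lift",w)
    if not (60<w<75 or 37<w<43): print("LOST"); return False
    Q=down(b-np.pi/2); line([*dst,88],Q,rate=180); print("there",round(ctrl.get_state()["gripper_width"],1))
    line([*dst,30],Q,rate=100); print(line([*dst,13.5],Q,rate=25,until_force=3),np.round(tips(),1))
    ctrl.command_gripper(86); line(tips()+[0,0,90],Q,rate=150); return True
E
python3 - <<'E'
from h import *
C=np.array([523.5,-178]); e=np.array([np.cos(.065),np.sin(.065)])
pick_place(C-e*40.5,.065,(411,-366))
go([430,0,300],down(yw)); print(grey(-440,-290)); print(grey(-270,-90)); print(st()[0])
E
```

```text
hit False [ 483.3 -180.7   17.8]
w 69.60786852734482 20.0
lift 69.7963325443936
there 69.7
True [ 410.9 -365.9   15.5]
[([410.4, -368.2], [44.4, 81.4], 1.3, [1.0, 6.0, 27.0])]
[([544.6, -177.4], [78.8, 69.7], 2.1, [3.0, 8.0, 29.0])]
123.3
```

```bash
python3 - <<'E'
from h import *
C=np.array([544.6,-177.4]); e=np.array([np.cos(.05),np.sin(.05)])
if pick_place(C-e*20.2,.05,(481,-363.5)):
    go([430,0,300],down(yw)); print(grey(-440,-290)); g=grey(-270,-90); print(g)
    if len(g)==1 and g[0][3][2]<32 and max(g[0][1])<80:
        pick_place(g[0][0],.05,(551,-361)); go([430,0,300],down(yw)); print(grey(-440,-290)); print(grey(-270,-90))
print(st())
E
```

```text
hit False [ 524.6 -178.5   17.9]
w 69.7684938524206 20.0
lift 69.54079630548166
there 69.5
True [ 481.  -363.4   15.5]
[([482.2, -366.0], [44.8, 83.0], 3.3, [1.0, 6.0, 27.0]), ([410.7, -368.3], [44.6, 81.8], 2.0, [1.0, 5.0, 26.0])]
[([564.3, -176.8], [38.8, 70.4], 2.0, [3.0, 8.0, 29.0])]
hit False [ 564.5 -176.9   17.9]
w 69.85326417881357 20.0
lift 69.5730670389017
there 69.4
True [ 550.9 -360.9   15.5]
[([553.3, -363.3], [45.6, 81.0], 2.6, [1.0, 6.0, 26.0]), ([482.5, -365.4], [45.1, 82.7], 1.9, [1.0, 6.0, 27.0]), ([410.1, -368.8], [44.2, 82.0], 0.2, [1.0, 6.0, 27.0])]
[]
(142.6, array([430.3,  -0.5, 270.5]), array([-0. , -0.1,  0.2]), 85.9, np.float64(0.0))
```

```bash
python3 - <<'E'
from h import *
go([430,-60,330],down(yw)); im,d,c=shot("top")
for t in ["gate_knob","handle","jar_pot","polish","sand_beam","tape_roll","screwdriver","dust_brush"]: print(t,[(r[0].tolist(),r[1]) for r in find("top",t,c)][:1])
order.finish_job()
E
```

```text
gate_knob [([609.9, 36.8, 142.9], 0.77)]
handle [([514.7, 334.1, 100.9], 0.55)]
jar_pot [([712.5, 341.3, 1.4], 0.97)]
polish [([773.1, 193.1, 1.0], 0.55)]
sand_beam [([718.2, -359.3, -2.6], 0.67)]
tape_roll [([762.0, -109.8, 0.6], 0.7)]
screwdriver [([705.1, 57.0, -3.2], 0.82)]
dust_brush [([627.0, 442.6, -1.0], 0.83)]
the job is handed in; nothing more can be done
```

The job is handed in at about 145 s of the 210 s allowed: all seven balls are in the box, the sieve is down with its gate fully open, all three covers lie flat and separate on the mat (open side up), and the other things on the bench have not moved.

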